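# Collapse the round-topped lantern stand

## Robot

A 6-joint arm with a two-finger parallel gripper is mounted at the origin on the work surface. World frame = base frame: x ahead of the robot, y to its left, z up, the work surface at z = 0. Lengths are in m, angles in degrees, forces in N, time in s.
With the tool pointing down it reaches from about 0.4 to 0.825 m from the base axis. Payload 7 kg.
Tool frame: the origin (TCP) lies midway between the tips of the shut fingers; the grasp point (between the pads) lies 19 mm behind it; z points along the fingers, y is the direction in which the jaws open and shut (so a half turn about z gives the same grasp; the last joint's range is limited). The gripper opens to 88 mm and grips with 3 to 60 N. Pads are 19 mm wide; open, the fingers measure 130 mm over their backs; the gripper's body (78 mm by 193 mm) begins 47 mm behind the grasp point.
Start: joints at [92.08, 20.546, 0.682, 0, -70.136, -16.507], TCP at [0.168, 0.654, 0.227] pointing down, gripper open.
Joint ranges: [-176.03, 176.03], [-82.01, 121.73], [-58.28, 71.71], [-173.87, 95.51], [-174.79, -0.11], [-173.66, 173.66]. Speed limits (degrees/s): [136.94, 136.94, 172.46, 180, 180, 180].

## Interface

Orientations are given as a 3x3 rotation matrix whose columns are the frame's x, y, z axes.
In Python, from rig import robot gives the robot as it stands. Calls block until the motion is done:
- robot.goto(position, orientation): joint-space move of the TCP to a pose.
- robot.servo_line(position, ori=None, speed=0.15): straight line of the TCP; ori=None keeps the orientation; speed is the mean speed in m/s.
- robot.movej(angles): joint-space move.
- robot.move_gripper(opening): opening from 0.0 (shut) to 1.0 (fully open); the grip force is fixed at half the most; returns when the fingers have stopped.
- robot.dwell(seconds).
- robot.ik(position, orientation): joint angles nearest the present ones, or None.
- robot.grab_frame(name): name is "scene" or "top"; returns (picture, depth): 384x512x3 uint8, red, green, blue; 384x512 float32, m along the optical axis (not along the pixel's ray), 0 where there is no reading.
- robot.camera_info(name): a dict with "vfov" (degrees; the focal length in pixels is half the picture's height over the tangent of half this angle, whatever the lens; pixels are square), "cx", "cy" (the principal point, pixels), "view" (4x4, takes a point from world to camera coordinates). Camera axes: x right, y down, z forward; pixel columns grow to the right and rows downward; lengths in m; the calibration is good to about 2 mm. A picture is of the moment at which its call begins. camera_info takes no time and is no camera call.
A pose or a line that the arm cannot do raises robot.Unreachable and nothing moves.
- robot.job_done(): hands the job in, once; it reports no verdict.
Readings, each from a call of its own:
- robot.read_t(): time.
- robot.read_qpos(): joint angles.
- robot.read_qvel(): joint speeds.
- robot.read_effort(): joint torques, N m.
- robot.read_position(): TCP position.
- robot.read_tcp_rot(): TCP orientation.
- robot.read_force(): force on the tool from outside, world axes, zero at the start.
- robot.read_ft_torque(): the same for the moment, N m.
- robot.read_grip_width(): opening from 0.0 (shut) to 1.0 (fully open).
Only numpy, scipy, OpenCV 4.12 (cv2) and the standard library are available. Lean on these libraries where they do the work, as an engineer would, in place of code of your own. Each camera call takes 0.05 s, during which the arm holds its last target.

## Task

Collapse the telescoping lantern stand with the round top plate so that it can be packed away: innermost tube first, pushed fully home into the middle tube, then the middle tube fully home into the outer one. Leave the other stand, the one with the square top, extended just as it is.

Things in the scene. Friction and masses are not known exactly. Their poses are not given: they have to be found in the camera images.
- roundstand_top (a point): Centre of the upper face of the round, level top plate (dark steel, 60 mm diameter, 12 mm thick) on the innermost tube (17 mm) of the stand to collapse. Round base plate 124 mm wide, screwed down; outer tube 36 mm, its rim 43 mm wide and 120 mm above the table. This point is 148 mm above the table when all is home, higher by roundstand_inner + roundstand_middle when extended. z is up.
- roundstand_collar (a point): Centre of the upper face of the black collar (36 mm diameter, 16 mm high) on top of the middle tube (aluminium, 26 mm diameter) of the round-topped stand, below the top plate. It is home when its underside rests on the outer tube's rim: this point is then 136 mm above the table. z is up.
- roundstand_inner (a joint): How far the innermost tube stands out of the middle tube, in m: 0 = fully home (top plate resting on the collar, hard stop), at most 0.085. No lock or spring: it slides straight down at a push of about 4 N anywhere on the top plate, stays where it is left, and goes down before the stiffer middle tube moves.
- roundstand_middle (a joint): How far the middle tube stands out of the outer tube, in m: 0 = fully home (collar resting on the outer rim, hard stop), at most 0.075. No lock or spring: it slides straight down at about 10 to 12 N, pushed on its collar, or on the top plate once the innermost tube is home, and stays where it is left.
- squarestand_top (a point): Centre of the upper face of the square top plate (58 mm square, 12 mm thick, dark steel) of the other telescoping stand, with the same tubes but a square base plate of 110 mm; also extended, 245 to 305 mm high. To be left as it is.
Mind the look-alikes: they are no part of the job. What is shaped like the part that bears roundstand_top but pink is not meant.

How it is judged (in metres and radians):
On the way, in this order (a step that is already met when the one before it is completed fails the run):
1. the innermost tube of the round-topped stand is home in the middle tube (within 10 mm) (value of joint roundstand_inner below 0.01 m), for 0.05 s.
2. then the middle tube is home in the outer tube (within 10 mm), the innermost still home (value of joint each of roundstand_middle, roundstand_inner below 0.01 m), for 0.2 s.
At the end, for the whole second after the job is handed in: Both tubes of the round-topped stand are home, each standing out less than 10 mm, and the top of the square-topped stand is within 10 mm of where it was at the start (all of step 2 and distance of squarestand_top from where it was at the start of the episode below 0.01 m); the robot touches nothing.
It fails at once if the middle tube pushed in more than 12 mm before the innermost tube is home (distance of roundstand_collar from where it was at the start of the episode above 0.012 m and value of joint roundstand_inner above 0.014 m).
It fails at once if the square-topped stand pushed in more than 10 mm (distance of squarestand_top from where it was at the start of the episode above 0.01 m).
It also fails if it takes over 32 s, if anything falls off the work surface, if the arm or the gripper's body presses on something with over 40 N, if the wrist force passes 120 N, or if a joint passes its speed limit or range.

## Working session

There is one attempt and no reset: what is moved stays moved. The work goes in short steps, each a Python script; the robot and the scene stay as the last script left them, time stands still between calls to the robot, and variables do not carry over. Pictures are saved under pics/ and viewed, and the job is handed in when it is done.

```bash
ls; mkdir -p pics; python3 - <<'E'
from rig import robot
import cv2,numpy as np
for n in ("scene","top"):
    p,d=robot.grab_frame(n); np.savez(f"pics/{n}0.npz",p=p,d=d)
    cv2.imwrite(f"pics/{n}0.png",cv2.cvtColor(p,cv2.COLOR_RGB2BGR))
    print(n,robot.camera_info(n),(d>0).mean())
print(robot.read_t(),robot.read_grip_width(),robot.read_force())
E
```

```text
pics
scene {'vfov': 42.61287098683739, 'cx': 253.85148961885616, 'cy': 187.415002395802, 'view': array([[-0.56991477,  0.82157761,  0.01440067,  0.32268427],
       [ 0.52355111,  0.37657465, -0.76425504, -0.14507957],
       [-0.63331776, -0.42802075, -0.64475333,  1.51089756],
       [ 0.        ,  0.        ,  0.        ,  1.        ]])} 0.9958140055338541
top {'vfov': 51.643631604360245, 'cx': 256.34616419086535, 'cy': 193.17478357243579, 'view': array([[-0.00619821, -0.99967381,  0.02477599, -0.0951796 ],
       [-0.99841013,  0.00479844, -0.0561622 ,  0.49304433],
       [ 0.056025  , -0.0250847 , -0.9981142 ,  1.21790862],
       [ 0.        ,  0.        ,  0.        ,  1.        ]])} 0.9960225423177084
0.1 0.9996855163493308 [ 0.23459729  0.17890878 -0.3689693 ]
```

View pics/scene0.png

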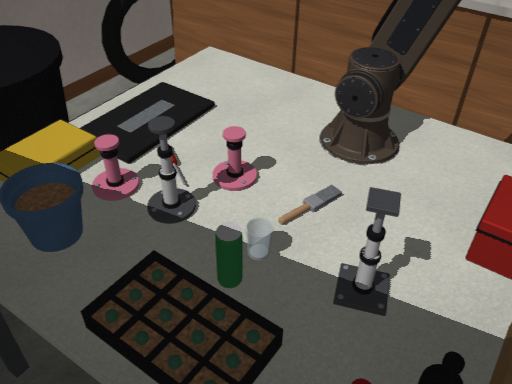

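View pics/top0.png

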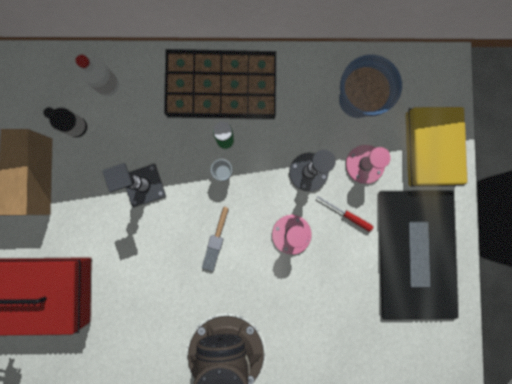

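Candidates for the round top plate:
- dark round plate: scene (161,125), top (322,161)
- pink round stands: scene (108,143) and (234,135), top (375,158) and (292,234)
- dark square plate: scene (384,202), top (118,177)

I choose the dark round one, and next I'll measure it and check it in a close crop.

```bash
cat > h.py <<'E'
import numpy as np,cv2
from rig import robot
def K(n):
    c=robot.camera_info(n); f=192/np.tan(np.radians(c['vfov']/2)); return f,c['cx'],c['cy'],np.array(c['view'])
def pts(n,d):
    f,cx,cy,V=K(n); v,u=np.mgrid[0:384,0:512]
    P=np.stack([(u-cx)/f*d,(v-cy)/f*d,d],-1)
    return (P-V[:3,3])@V[:3,:3]
def proj(n,p):
    f,cx,cy,V=K(n); q=V[:3,:3]@np.array(p)+V[:3,3]; return f*q[0]/q[2]+cx,f*q[1]/q[2]+cy
def onplane(n,u,v,z):
    f,cx,cy,V=K(n); R=V[:3,:3]; o=-R.T@V[:3,3]; r=R.T@np.array([(u-cx)/f,(v-cy)/f,1]); return o+r*(z-o[2])/r[2]
E
python3 - <<'E'
from h import *
for n,(u,v) in {"top":(322,161),"scene":(161,125)}.items():
    D=np.load(f"pics/{n}0.npz"); W=pts(n,D['d']); p=D['p']
    z=np.median(W[v-2:v+3,u-2:u+3,2])
    m=(np.abs(W[...,2]-z)<.009); m=m.astype(np.uint8)
    _,l,s,c=cv2.connectedComponentsWithStats(m); k=l[v,u]
    cu,cv_=c[k]; print(n,"z",z,"area",s[k],"cen",c[k],"plane",onplane(n,cu,cv_,z), W[l==k].mean(0), np.ptp(W[l==k],axis=0))
D=np.load("pics/top0.npz"); W=pts("top",D['d'])
for nm,(u,v) in dict(sq=(118,177),pinkA=(375,158),pinkB=(292,234),base=(300,180)).items(): print(nm,W[v,u])
D=np.load("pics/scene0.npz")['p']; T=np.load("pics/top0.npz")['p']
a=cv2.resize(D[105:225,100:220],(400,400),interpolation=cv2.INTER_CUBIC);b=cv2.resize(T[130:200,280:350],(400,400),interpolation=cv2.INTER_CUBIC)
cv2.imwrite("pics/crop.png",np.hstack([a,b])[...,::-1])
E
```

```text
top z 0.2555073924259525 area [312 150  24  24 446] cen [323.63004484 161.30493274] plane [ 0.55870618 -0.26209882  0.25550739] [ 0.55871307 -0.26209722  0.25552104] [0.05823924 0.05929897 0.01373635]
scene z 0.255335954025538 area [148 116  27  18 384] cen [160.93229167 124.375     ] plane [ 0.56603814 -0.25676804  0.25533595] [ 0.56480982 -0.25802491  0.25433802] [0.06307271 0.06017393 0.01245253]
sq [0.52009325 0.24902031 0.26384702]
pinkA [ 0.58221084 -0.42801051  0.14874806]
pinkB [ 0.37162292 -0.19241256  0.1474272 ]
base [ 0.5332374  -0.23474808  0.01293291]
```

View pics/crop.png

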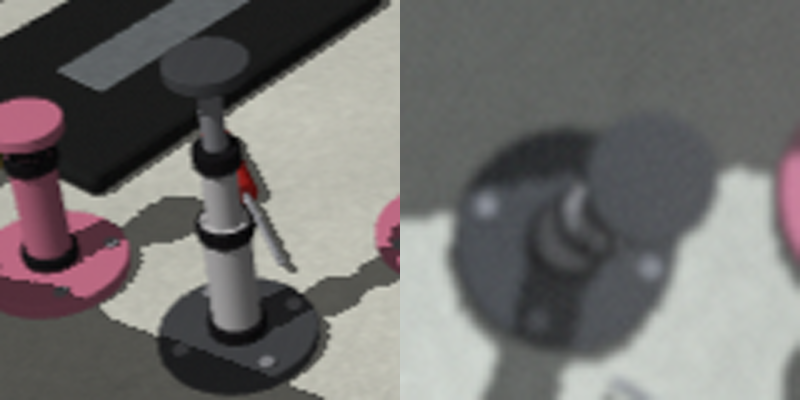

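The crop confirms it. The left half shows the dark round plate on an extended aluminium stand with a dark round base. The right half shows the plate at about top (323,161). The plate centre is at about (0.560, -0.261) and z is about 0.2555. Next I'll go high over the square stand, shut the gripper and stop above the plate.

```bash
python3 - <<'E'
from h import *
from scipy.spatial.transform import Rotation as Ro
R0=np.array(robot.read_tcp_rot()); p0=np.array(robot.read_position()); print(R0.round(3),p0)
t=[0.560,-0.261]
a=np.arctan2(t[1],t[0])-np.arctan2(p0[1],p0[0])
R=Ro.from_euler('z',a).as_matrix()@R0
print(robot.ik([*p0[:2],0.42],R0),robot.ik([*t,0.42],R),robot.ik([*t,0.145],R))
robot.servo_line([*p0[:2],0.42],speed=0.2)
robot.move_gripper(0.0)
robot.goto([*t,0.42],R)
robot.servo_line([*t,0.275],speed=0.15)
print(robot.read_t(),robot.read_position(),robot.read_force(),robot.read_grip_width())
for n in ("scene","top"):
    p,d=robot.grab_frame(n); np.savez(f"pics/{n}1.npz",p=p,d=d)
    if n=="scene": a=cv2.resize(p[60:210,80:230],(400,400),interpolation=cv2.INTER_CUBIC)
    else: b=cv2.resize(p[110:210,270:370],(400,400),interpolation=cv2.INTER_CUBIC)
cv2.imwrite("pics/crop1.png",np.hstack([a,b])[...,::-1])
E
```

```text
[[ 0.968 -0.249 -0.   ]
 [-0.249 -0.968 -0.001]
 [ 0.     0.001 -1.   ]] [0.16808899 0.65327477 0.22571833]
[ 9.20804434e+01  1.78558991e+01  2.11542203e+01 -1.61268607e-02
 -9.33829085e+01 -1.65139836e+01] [-6.91506822e+00  1.19365146e+01  1.32603117e+01 -1.84070628e-02
 -9.14079134e+01 -1.80775198e+01] [-6.91506859e+00  1.88515474e+01 -1.30547726e+01 -2.16567681e-02
 -5.81777984e+01 -1.80656479e+01]
7.225 [ 0.56050329 -0.26120141  0.27608478] [-0.4260404   0.29321081  1.04850785] 0.0030604117385622034
```

View pics/crop1.png

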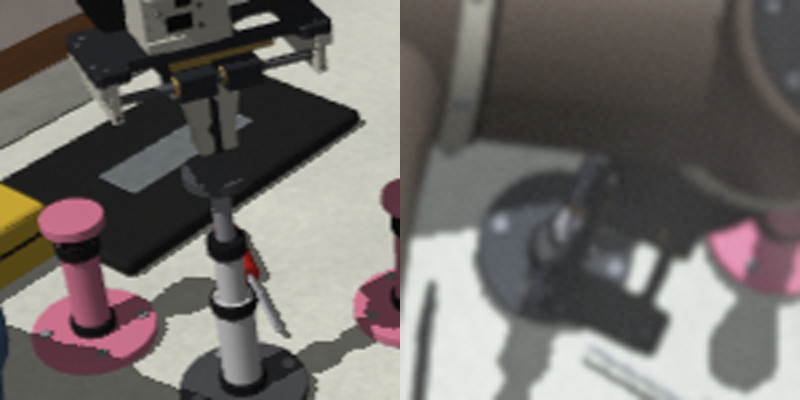

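The left half of the crop shows the shut fingertips just above the middle of the plate, at about crop (215,160). The view from above is blocked by the arm. I'll push down in small steps and watch the force.

```bash
python3 - <<'E'
from h import *
p=np.array(robot.read_position()); x,y=0.560,-0.261
f0=robot.read_force()[2]
z=0.258; robot.servo_line([x,y,z],speed=0.08)
hi=0
while z>0.200:
    z-=0.004
    robot.servo_line([x,y,z],speed=0.05)
    f=robot.read_force(); print(round(robot.read_t(),2),round(z,3),np.round(robot.read_position(),4),np.round(f,1))
    if f[2]-f0>7: break
pp,d=robot.grab_frame("scene"); np.savez("pics/scene2.npz",p=pp,d=d)
cv2.imwrite("pics/crop2.png",cv2.resize(pp[60:220,80:240],(600,600),interpolation=cv2.INTER_CUBIC)[...,::-1])
E
```

```text
7.93 0.254 [ 0.56  -0.261  0.254] [ 0.2 -0.  -0. ]
8.18 0.25 [ 0.56   -0.261   0.2498] [-0.7  0.4  1.4]
8.43 0.246 [ 0.5599 -0.2609  0.2457] [-0.3 -0.1  1. ]
8.68 0.242 [ 0.5598 -0.2609  0.2415] [-0.6 -0.   1.3]
8.93 0.238 [ 0.5599 -0.2609  0.2375] [-0.3 -0.2  0.6]
9.18 0.234 [ 0.5599 -0.2609  0.2335] [ 0.2  0.2 -0. ]
9.43 0.23 [ 0.5598 -0.2609  0.2295] [ 0.3 -0.3  0. ]
9.68 0.226 [ 0.5598 -0.2609  0.2255] [-0.1 -0.1  0.4]
9.93 0.222 [ 0.5598 -0.2609  0.2215] [ 0.2 -0.9 -0.3]
10.18 0.218 [ 0.5598 -0.2609  0.2175] [0.2 0.2 0.4]
10.43 0.214 [ 0.5598 -0.2609  0.2136] [-0.7 -0.7 -0. ]
10.68 0.21 [ 0.5598 -0.2609  0.2095] [-0.6  0.6 -0.1]
10.93 0.206 [ 0.5598 -0.2609  0.2056] [-0.6  0.3  0. ]
11.18 0.202 [ 0.5598 -0.2609  0.2016] [ 0.  -0.4 -0.2]
11.43 0.198 [ 0.5599 -0.2609  0.1976] [ 0.1 -0.4  0.3]
```

View pics/crop2.png

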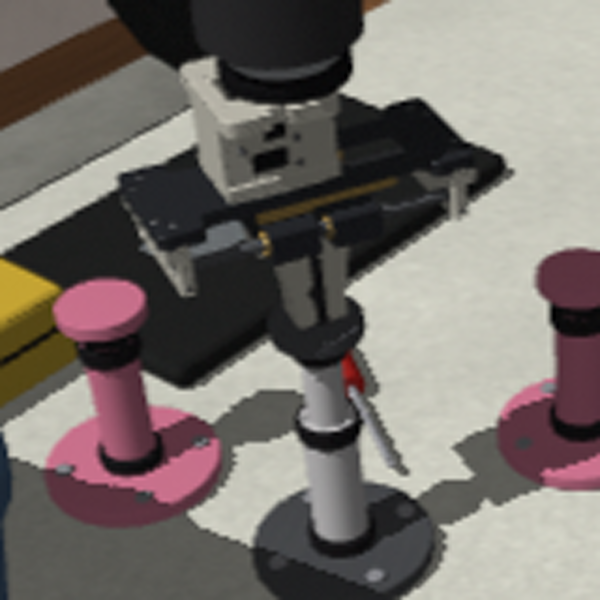

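In the crop, the plate at about (316,325) now sits on, or almost on, the black collar at about (325,355). The middle tube is still out above the rim at about (327,435). I'll keep pushing with finer steps near the stop.

```bash
python3 - <<'E'
from h import *
x,y=0.560,-0.261
z=0.198
while z>0.1455:
    z-=0.005 if z>0.1565 else 0.002
    robot.servo_line([x,y,z],speed=0.04)
    f=robot.read_force(); q=robot.read_position(); print(round(robot.read_t(),2),round(z,4),np.round(q,4),np.round(f,1))
    if f[2]>15: break
pp,d=robot.grab_frame("scene"); np.savez("pics/scene3.npz",p=pp,d=d)
cv2.imwrite("pics/crop3.png",cv2.resize(pp[60:220,80:240],(600,600),interpolation=cv2.INTER_CUBIC)[...,::-1])
E
```

```text
11.76 0.193 [ 0.5599 -0.261   0.1931] [-1.2  0.3  3. ]
12.03 0.188 [ 0.5599 -0.261   0.1882] [-1.1  1.3  3.3]
12.31 0.183 [ 0.5599 -0.261   0.1831] [-1.5  1.2  4.5]
12.58 0.178 [ 0.56   -0.2609  0.178 ] [-0.5  0.7  3.3]
12.86 0.173 [ 0.5599 -0.261   0.173 ] [-0.7 -0.   3.9]
13.13 0.168 [ 0.56  -0.261  0.168] [-0.4  1.5  3.4]
13.41 0.163 [ 0.56   -0.261   0.1629] [-1.8  2.1  4.3]
13.68 0.158 [ 0.56   -0.261   0.1579] [-2.2  1.3  3.5]
13.96 0.153 [ 0.56   -0.261   0.1529] [-1.8  1.   3.5]
14.21 0.151 [ 0.56   -0.261   0.1512] [-2.6  0.6  4.7]
14.46 0.149 [ 0.56   -0.261   0.1493] [-2.4  1.7  5.1]
14.71 0.147 [ 0.5601 -0.2611  0.1481] [-4.9  3.8 10.8]
14.96 0.145 [ 0.5602 -0.2611  0.1479] [-7.9  5.9 22.9]
```

View pics/crop3.png

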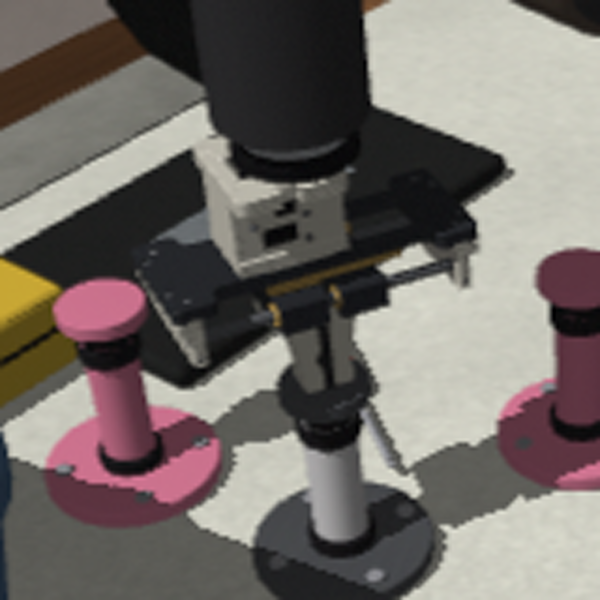

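The push ended in a hard stop at z = 0.148. In the crop, the plate at about (325,395) sits on the collar, the collar sits on the rim, and no middle tube shows. I'll retreat straight up and check both stands.

```bash
python3 - <<'E'
from h import *
robot.servo_line([0.560,-0.261,0.30],speed=0.15)
d1=np.load("pics/scene0.npz")['d']
p,d=robot.grab_frame("scene")
W=pts("scene",d); W0=pts("scene",d1)
u,v=map(int,proj("scene",[0.56,-0.261,0.148])); print("plate",u,v,W[v-2:v+3,u-2:u+3].reshape(-1,3).mean(0))
print("square",[(w[196:209,378:392].reshape(-1,3).mean(0)).round(4) for w in (W0,W)])
print(robot.read_t(),robot.read_force(),robot.read_position())
cv2.imwrite("pics/end.png",p[...,::-1])
E
```

```text
plate 166 160 [ 0.5572271  -0.26425899  0.14739897]
square [array([0.528 , 0.2581, 0.2644]), array([0.5318, 0.2592, 0.2677])]
16.2417 [-0.55573775  0.06642689 -0.04193345] [ 0.55956779 -0.26083133  0.29865042]
```

View pics/end.png

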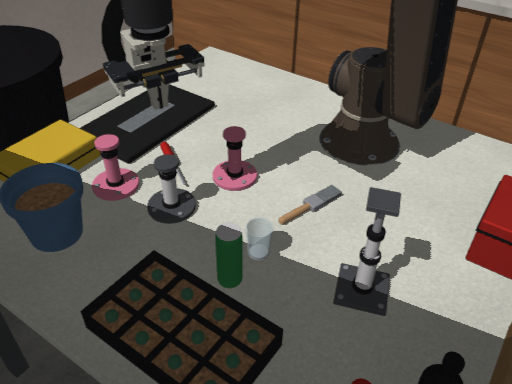

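The final picture shows the round-topped stand collapsed at scene (166,162), the square stand unchanged at (384,202), and the gripper clear of everything. I'm handing in.

```bash
python3 -c "
from rig import robot
robot.job_done(); print(robot.read_t())"
```

```text
the job is handed in; nothing more can be done
the job is handed in; nothing more can be done
```

I collapsed the dark round-topped stand and handed the job in. The last reading before hand-in was 16.2 s, against the 32 s limit. I pushed straight down on the middle of the top plate with the shut fingers: the innermost tube went in first, then the middle tube, until the push met a hard stop at z = 0.148 m (22.9 N on the wrist).

**Round stand:** After retreating, the plate's upper face measured 0.147 m, against 0.148 m when fully home. The picture shows the plate on the collar and the collar on the rim.

**Order of the tubes:** I judged this from one picture, with the plate at 0.198 m and the middle tube still out. The force also rose only after that point, but it was read once the arm had settled (0–1 N, then 3–5 N), so it never showed the stated 4 N and 10–12 N.

**Square stand:** It was never touched and looks the same in the pictures. Its depth average over a fixed patch differed by about 5 mm (3 mm in height) between the first and last frames. I put that down to depth noise and did not check further.

**Plate position:** The two cameras disagreed on the plate's centre by about 6–7 mm. I relied mainly on the top camera, and the push stayed well within the plate.

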